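# Unlatch and open the insulated food carrier

### The job

Get the insulated food carrier on the pastry bench ready for loading: flip both toggle latches on its front all the way open, so that they stay out and down on their own, and only then lift the lid by its front lip and swing it past upright and right back until it meets its stop and stays there. Work gently: do not force the latches or lid or ram it against its stop, do not let the lid slam or fall, and leave the jar, the measuring mug and the spatula around the carrier where they are.

Things in the scene. Friction and masses are not known exactly. Their poses are not given: they have to be found in the camera images.
- carrier: grey box-shaped insulated carrier, fixed to the bench, 180 mm deep (its x), 340 mm wide (its y), 140 mm tall, plus an 18 mm lid plate whose top is at z 160 mm (a raised panel in its middle to 163 mm). Origin under its centre on the bench; its x axis points from its front (towards the robot, where both latches and the lip are) to its hinge side, y to its left, z up. Latches stand at y +115 and -115 mm; steel brackets at their pivots reach forward to x -128 mm
- latch_left (a joint): angle of the left (carrier +y) over-centre latch, rad. 0 = shut (strap upright, its claw over the lid's catch), grows as the strap's top swings away from the lid towards the carrier's front (-x) and down, stop at 1.9 = open, hanging outwards and a little down. A spring pushes it back to shut below about 0.55 rad and snaps it open beyond; the push needed at the tab is up to about 9 N. Pivot axis parallel to the carrier's y at carrier x -104, z 95 mm
- latch_right (a joint): angle of the right (carrier -y) over-centre latch, rad. 0 = shut (strap upright, its claw over the lid's catch), grows as the strap's top swings away from the lid towards the carrier's front (-x) and down, stop at 1.9 = open, hanging outwards and a little down. A spring pushes it back to shut below about 0.55 rad and snaps it open beyond; the push needed at the tab is up to about 9 N. Pivot axis parallel to the carrier's y at carrier x -104, z 95 mm
- latch_left_tab (a point): top edge of the left latch's strap, centre of its width (carrier y +115 mm when shut). The strap is a plain steel plate 42 mm wide and 6 mm thick; shut, it stands upright at carrier x -119 to -113 mm, its top at z 207 mm, 47 mm above the lid's edge, so there is free room behind it (over the lid, above the claw whose top is at z 166 mm and which reaches back to x -98 mm) and in front of it. It turns with the latch
- latch_right_tab (a point): top edge of the right latch's strap, centre of its width (carrier y -115 mm when shut). The strap is a plain steel plate 42 mm wide and 6 mm thick; shut, it stands upright at carrier x -119 to -113 mm, its top at z 207 mm, 47 mm above the lid's edge, so there is free room behind it (over the lid, above the claw whose top is at z 166 mm and which reaches back to x -98 mm) and in front of it. It turns with the latch
- lid (a joint): angle of the lid, rad: 0 = shut, grows as its front edge rises, about 1.57 = upright; its rigid stop lies somewhere 0.1 to 0.35 rad past upright (not known better: feel for it). The hinge drags (about 0.3 N m): the lid (0.4 to 0.8 kg) still falls when let go half-way, stays where it is left near upright, and past upright must be pushed, about 2 to 4 N, on to its stop, where it stays. While a latch is shut its claw holds the lid down
- lid_lip (a point): middle of the front edge of the lid's finger lip: a flange 110 mm wide (carrier y -55 to 55 mm) and 10 mm thick (this point is half-way through its thickness) that juts 25 mm out from the carrier's front wall (wall at x -90 mm, lip edge at x -115 mm, underside at z 146 mm when shut), with open space below it. It turns with the lid; the lid's underside is level with z 142 mm when shut
- lid_hinge (a point): middle of the lid's hinge axis, at the carrier's far top edge (carrier x 90, z 145 mm); the axis is parallel to the carrier's y
- jar: a lidded glass jar, 72 mm diameter, 130 mm tall, standing close to the carrier's right end; origin under its centre; a bystander
- measure: a steel measuring mug, 84 mm diameter, 100 mm tall, standing close to the carrier's left end; origin under its centre; a bystander
- spatula: a spatula 240 mm long lying flat in front of the carrier (towards the robot), below the latches; a bystander

How it is judged:
On the way, in this order (a step that is already met when the one before it is completed fails the run):
1. both latches are flipped fully open while the lid is still down (value of joint each of latch_left, latch_right above 1.6 rad and value of joint lid below 0.1 rad), for 0.2 s.
2. the lid has been swung past upright onto its stop (value of joint lid above 1.75 rad), for 0.2 s.
At the end, for the whole second after the job is handed in: Both latches open beyond 1.6 rad, the lid at rest beyond 1.75 rad, within 0.05 rad of its stop (value of joint each of latch_left, latch_right above 1.6 rad and value of joint lid above 1.75 rad and velocity of joint lid between -0.05 and 0.05 rad/s); the robot touches nothing.
It fails at once if the lid falls or slams (turns faster than 3 rad/s opening or 2 rad/s closing) (velocity of joint lid above 3 rad/s or velocity of joint lid below -2 rad/s).
It fails at once if the carrier, its latches or lid are forced (more than 70 N) (contact force between any of the fingers, the arm and carrier above 70 N).
It fails at once if a bystander is moved more than 30 mm (distance of any of jar, measure, spatula from where it was at the start of the episode above 0.03 m).
It also fails if it takes over 67 s, if anything falls off the work surface, if the arm or the gripper's body presses on something with over 40 N, if the wrist force passes 120 N, or if a joint passes its speed limit or range.

### The arm

A 7-joint arm with a two-finger parallel gripper is mounted at the origin on the work surface. World frame = base frame: x ahead of the robot, y to its left, z up, the work surface at z = 0. Lengths are in m, angles in rad, forces in N, time in s.
With the tool pointing down it reaches from about 0.4 to 0.9 m from the base axis. Payload 5.6 kg.
Tool frame: the origin (TCP) lies midway between the tips of the shut fingers; the grasp point (between the pads) lies 19 mm behind it; z points along the fingers, y is the line along which they close (so a half turn about z gives the same grasp; the last joint's range is limited). The gripper opens to 92 mm and grips with 3 to 60 N. Pads are 20 mm wide; open, the fingers measure 128 mm over their backs; the gripper's body (75 mm by 189 mm) begins 69 mm behind the grasp point.
Start: joints at [-1.377, 0.468, -0.012, 1.603, 0.006, 1.071, -0.056], TCP at [0.153, 0.632, 0.181] pointing down, gripper open.
Joint ranges: [-2.53, 2.53], [-0.31, 2.02], [-1.57, 1.55], [0.28, 2.44], [-1.29, 4.43], [0.15, 1.84], [-2.92, 2.92]. Speed limits (rad/s): [2.57, 2.57, 3.14, 3.14, 3.14, 3.14, 3.14].

### API

Orientations are given as a 3x3 rotation matrix whose columns are the frame's x, y, z axes.
In Python, from station import env, effector, solver, viewer, workorder, search_frame, tip_of gives the robot as it stands. Calls block until the motion is done:
- env.reach(position, orientation): joint-space move of the TCP to a pose.
- env.movel(position, frame=None, rate=0.15): straight line of the TCP; frame=None keeps the orientation; rate is the mean speed in m/s.
- env.goto_joints(angles): joint-space move.
- effector.release() and effector.grasp(squeeze=None): open the fingers fully, or close them until they stop; squeeze is the grip in N (None keeps the last).
- env.pause(seconds).
- solver.inverse_kinematics(position, orientation): joint angles nearest the present ones, or None.
- env.sense(): the state.
- viewer.read_camera(name): name is "scene" or "side" or "wrist"; returns (picture, depth): 480x640x3 uint8, red, green, blue; 480x640 float32, m along the optical axis (not along the pixel's ray), 0 where there is no reading.
- viewer.camera_info(name): a dict with "intrinsics" (3x3 intrinsics, pixels), "eye" and "rotation" of the camera in the world; the wrist camera has in their place "T_tool_cam" (4x4, takes a point from camera to tool coordinates, whose origin is the TCP and whose axes are the flange's). Camera axes: x right, y up, looking along -z (the intrinsics and any distortion apply to the point x, -y, -z); pixel columns grow to the right and rows downward; lengths in m; the calibration is good to about 2 mm. A picture is of the moment at which its call begins: read the wrist's pose just before it. camera_info takes no time and is no camera call.
A pose or a line that the arm cannot do raises env.PlanningError and nothing moves.
- workorder.finish_job(): hands the job in; it is judged then, once.
Trained networks look in the newest picture that a camera, given by its name, has taken for a name from the list of things; names that differ only in an ending like _2 or _b are one class to them, and where a whole thing is asked for, a point or a joint stands for the part that bears it (a point fixed in the world has none). Each returns a list of dicts, best first, with "score" (0 to 1); they miss things now and then, are a little off and sometimes report something else, mostly with a low value. They report only what shows in the picture. A call takes as long as a camera call.
- search_frame(camera, name): "at" ([x, y, z] in m, in world coordinates, good to about 4 mm: the middle of the surface that is visible of it).
- tip_of(camera, name): "at" ([x, y, z] in m, in world coordinates, good to about 4 mm: a listed point, or the origin of a listed thing).
The state is a dict: "t": time; "joint_positions": joint angles; "joint_velocities": joint speeds; "tau": joint torques, N m; "ee_pos": TCP position; "tcp_rot": TCP orientation; "wrist_force": force on the tool from outside, world axes, zero at the start; "moment": the same for the moment, N m; "gripper_width": finger opening in m; "grasp_force": force on a finger pad.
Only numpy, scipy, OpenCV 4.12 (cv2) and the standard library are available. Lean on these libraries where they do the work, as an engineer would, in place of code of your own. Each camera call takes 0.05 s, during which the arm holds its last target. There are 200 camera calls.

## Working session

There is one attempt and no reset: what is moved stays moved. The work goes in short steps, each a Python script; the robot and the scene stay as the last script left them, time stands still between calls to the robot, and variables do not carry over. Pictures are saved under pics/ and viewed, at most 10 in all, crops included, and the job is handed in when it is done.

```bash
mkdir -p pics; ls
cat > a.py <<'E'
from station import *
import numpy as np, cv2
for c in ("scene","side"):
    im,d=viewer.read_camera(c); cv2.imwrite(f"pics/{c}0.png",im[:,:,::-1])
    for n in ("carrier","latch_left_tab","latch_right_tab","lid_lip","lid_hinge","jar","measure","spatula"):
        r=tip_of(c,n); print(c,n,[(np.round(q["at"],3).tolist(),round(q["score"],2)) for q in r[:2]])
s=env.sense(); print(s["t"],s["ee_pos"],s["tcp_rot"])
E
python3 a.py
```

```text
pics
scene carrier []
scene latch_left_tab [([0.453, 0.076, 0.204], 0.97)]
scene latch_right_tab [([0.477, -0.152, 0.208], 0.8)]
scene lid_lip [([0.463, -0.032, 0.154], 0.83)]
scene lid_hinge [([0.668, -0.014, 0.146], 0.59)]
scene jar [([0.61, -0.268, -0.001], 0.76)]
scene measure [([0.503, 0.234, 0.001], 0.92)]
scene spatula [([0.409, -0.071, 0.001], 0.62)]
side carrier []
side latch_left_tab [([0.452, 0.077, 0.209], 0.85)]
side latch_right_tab [([0.476, -0.152, 0.211], 0.96)]
side lid_lip [([0.459, -0.035, 0.153], 0.83), ([0.403, -0.069, 0.001], 0.59)]
side lid_hinge []
side jar [([0.609, -0.267, -0.005], 0.94)]
side measure [([0.508, 0.235, 0.002], 0.68)]
side spatula [([0.404, -0.069, 0.004], 0.6)]
0.9 [0.15252447 0.63185241 0.18060318] [[-9.72085169e-01  2.34628265e-01  4.39550535e-05]
 [ 2.34628265e-01  9.72085170e-01  1.29764458e-05]
 [-3.96834147e-05  2.29273085e-05 -9.99999999e-01]]
```

```bash
cat > h.py <<'E'
from station import *
import numpy as np
yaw=np.arctan2(.024,.2285); c,s=np.cos(yaw),np.sin(yaw)
CX=np.array([c,s,0]);CY=np.array([-s,c,0]);CZ=np.array([0,0,1.])
O=np.array([.4645,-.0365,0])+.1157*CX
W=lambda x,y,z:O+x*CX+y*CY+z*CZ
def R(al):
    d=np.sin(al)*CX-np.cos(al)*CZ
    return np.column_stack([np.cross(CY,d),CY,d])
def push(y,th,h=.092,back=0):  # TCP whose front-bottom edge rests on strap's back face at latch angle th
    x=-.104-.009*np.cos(th)-h*np.sin(th); z=.095+h*np.cos(th)-.009*np.sin(th)
    return W(x+.010+back,y,z)
A0=np.radians(45); F=.020; RL=.205
def lidpose(th,gap=0,a0=A0):  # TCP pose for lid angle th; gap: standoff below underside
    al=a0*max(0,1-th/np.radians(100))
    d2=np.array([np.sin(al),-np.cos(al)]);p2=np.array([np.cos(al),np.sin(al)])
    e=np.array([-np.cos(th),np.sin(th)]); n=np.array([np.sin(th),np.cos(th)]) # n: lid's upward normal
    H=np.array([.090,.145])
    C=H+RL*e+F*d2+.001*n if th<np.pi/2-al else H+(RL-F)*e+.001*n
    T=C-.010*p2-gap*(p2 if th<np.pi/2-al else n)
    return W(T[0],0,T[1]),R(al)
def f():
    s=env.sense(); return s["t"],np.round(s["ee_pos"],3),np.round(s["wrist_force"],1)
E
python3 - <<'E'
from h import *
print(O,yaw)
for y in (.115,-.115):
    for th in (0,.5,.85,1.0): print(y,th,solver.inverse_kinematics(push(y,th),R(0)) is not None)
for a in (35,45,60):
  print(a,[solver.inverse_kinematics(*lidpose(t,g,np.radians(a))) is not None for t,g in ((0,.04),(0,0),(.4,0),(.8,0),(1.2,0),(1.6,0),(1.92,0))])
E
```

```text
[ 0.57956704 -0.02441418  0.        ] 0.10464912235417742
0.115 0 True
0.115 0.5 True
0.115 0.85 True
0.115 1.0 True
-0.115 0 True
-0.115 0.5 True
-0.115 0.85 True
-0.115 1.0 True
35 [False, False, True, True, True, True, True]
45 [False, False, True, True, True, True, True]
60 [False, False, False, True, True, True, True]
```

View pics/scene0.png

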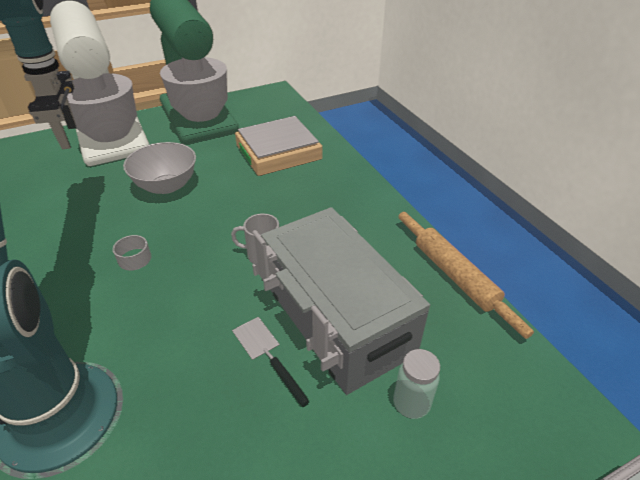

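Run:
```python
from h import *
FL=np.diag([-1,-1,1.])
for a in (0,10,15,20,25,30,35,45):
  for fl in (0,1):
    r=[]
    for t,g in ((0,.04),(0,.02),(0,0),(.1,0),(.2,0),(.4,0)):
      p,M=lidpose(t,g,np.radians(a)); q=solver.inverse_kinematics(p,M@FL if fl else M); r.append(0 if q is None else 1)
    print(a,fl,r)
# sideways tilts: finger from carrier -y or +y direction, tip under lip
for b in (-70,-60,-45,-30,30,45,60,70):
  for rot in (0,1):
   for a in (0,15,30):
    b_=np.radians(b);a_=np.radians(a); d=np.cos(a_)*(np.sin(b_)*CY-np.cos(b_)*CZ)+np.sin(a_)*CX
    x=np.cross(CY,d);x/=np.linalg.norm(x);y=np.cross(d,x)
    M=np.column_stack([x,y,d]); 
    if rot: M=np.column_stack([y,-x,d])
    q=solver.inverse_kinematics(W(-.105,0,.135),M)
    if q is not None: print("side",b,rot,a)
```

```text
0 0 [1, 1, 1, 1, 1, 1]
0 1 [1, 1, 1, 1, 1, 1]
10 0 [1, 1, 1, 1, 1, 1]
10 1 [1, 1, 1, 1, 1, 1]
15 0 [1, 1, 1, 1, 1, 1]
15 1 [1, 1, 1, 1, 1, 1]
20 0 [0, 1, 1, 1, 1, 1]
20 1 [0, 1, 1, 1, 1, 1]
25 0 [0, 0, 1, 1, 1, 1]
25 1 [0, 0, 1, 1, 1, 1]
30 0 [0, 0, 0, 0, 1, 1]
30 1 [0, 0, 0, 0, 1, 1]
35 0 [0, 0, 0, 0, 0, 1]
35 1 [0, 0, 0, 0, 0, 1]
45 0 [0, 0, 0, 0, 0, 1]
45 1 [0, 0, 0, 0, 0, 1]
side -70 0 0
side -70 0 15
side -70 0 30
side -70 1 0
side -70 1 15
side -70 1 30
side -60 0 0
side -60 0 15
side -60 1 0
side -60 1 15
side -60 1 30
side -45 0 0
side -45 0 15
side -45 1 0
side -45 1 15
side -30 0 0
side -30 0 15
side -30 1 0
side -30 1 15
side 30 0 0
side 30 0 15
side 30 0 30
side 30 1 0
side 30 1 15
side 30 1 30
side 45 0 0
side 45 0 15
side 45 0 30
side 45 1 0
side 45 1 15
side 45 1 30
side 60 0 0
side 60 0 15
side 60 0 30
side 60 1 0
side 60 1 15
side 60 1 30
side 70 0 0
side 70 0 15
side 70 0 30
side 70 1 0
side 70 1 15
side 70 1 30
```

Run:
```python
from h import *
effector.grasp(5)
p=push(.115,0,back=.022)
env.reach(p+[0,0,.09],R(0)); print(f())
env.movel(p,rate=.12); print(f())
for th in (0,.2,.4,.6,.8):
    env.movel(push(.115,th),rate=.07); print(th,*f())
env.movel(push(.115,.8)+[0,0,.10],rate=.15); print(f())
viewer.read_camera("side"); viewer.read_camera("scene")
for c in("scene","side"): print([(np.round(q["at"],3),round(q["score"],2)) for q in tip_of(c,"latch_left_tab")[:2]])
print("open expect",W(-.206,.115,.048),"shut",W(-.116,.115,.207))
```

```text
(4.5583, array([0.487, 0.082, 0.277]), array([-0. ,  0.2, -0.8]))
(5.4583, array([0.488, 0.082, 0.188]), array([0.1, 0.2, 0.5]))
0 5.925 [0.465 0.079 0.187] [ 0.5  0.6 -0.3]
0.2 6.3417 [0.447 0.077 0.183] [0.5 0.7 0.6]
0.4 6.7583 [0.43  0.076 0.176] [ 0.5 -0.5  0.5]
0.6 7.175 [0.415 0.074 0.166] [ 0.1 -0.4  0. ]
0.8 7.5917 [0.402 0.073 0.152] [-0.2  0.9 -0.1]
(8.4083, array([0.402, 0.072, 0.252]), array([ 0.4, -0.3, -0. ]))
[(array([0.452, 0.078, 0.207]), 0.89)]
[(array([0.451, 0.076, 0.204]), 0.6)]
open expect [0.36268131 0.06843829 0.048     ] shut [0.45218895 0.07783953 0.207     ]
```

Run:
```python
from h import *
import h
for F_ in (.02,.03,.04):
  h.F=F_
  for th in (0,.1,.2,.3,.4,.5,.6):
    m=None
    for a in range(60,0,-2):
      h_=np.radians(a)
      ok=1
      for g in (0,.012):
        p,M=lidpose(th,g,h_/max(1e-9,1-th/np.radians(100)))
        ok&= solver.inverse_kinematics(p,M) is not None
      if ok: m=a;break
    print(F_,th,m)
```

```text
0.02 0 22
0.02 0.1 24
0.02 0.2 26
0.02 0.3 28
0.02 0.4 32
0.02 0.5 34
0.02 0.6 38
0.03 0 22
0.03 0.1 24
0.03 0.2 26
0.03 0.3 28
0.03 0.4 32
0.03 0.5 34
0.03 0.6 38
0.04 0 22
0.04 0.1 24
0.04 0.2 26
0.04 0.3 28
0.04 0.4 32
0.04 0.5 34
0.04 0.6 38
```

Run:
```python
from h import *
import cv2
a,_=viewer.read_camera("side");b,_=viewer.read_camera("scene")
cv2.imwrite("pics/b.png",np.vstack([a[100:400,:],b[100:400]])[:,:,::-1])
print(env.sense()["gripper_width"])
```

```text
0.0003031388639430242
```

View pics/b.png

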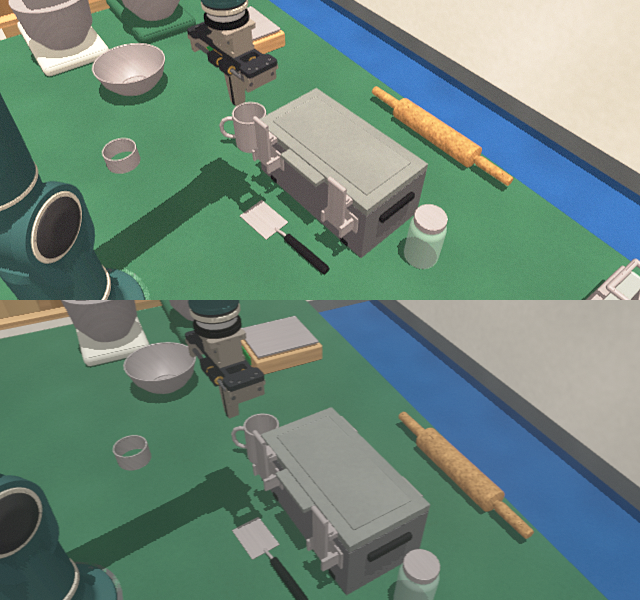

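```bash
cat >> h.py <<'E'
def proj(cam,P):
    i=viewer.camera_info(cam); q=np.array(i["rotation"]).T@(np.array(P)-np.array(i["eye"])); k=np.array(i["intrinsics"])@[q[0],-q[1],-q[2]]
    return np.round(k[:2]/k[2])
E
python3 - <<'E'
from h import *
P=env.sense()["ee_pos"]
for c_ in("side","scene"): print(c_,viewer.camera_info(c_).keys(),proj(c_,P),proj(c_,W(-.116,.115,.207)),proj(c_,W(-.116,-.115,.207)),proj(c_,P+np.array([0,0,.08])))
a,d=viewer.read_camera("side")
i=viewer.camera_info("side");K=np.array(i["intrinsics"])
for (u,v) in ((237,198),(261,222)):
    z=d[v,u]; x=np.linalg.solve(K,[u,v,1])*z; print(u,v,z,np.array(i["rotation"])@[x[0],-x[1],-x[2]]+i["eye"])
E
```

```text
side dict_keys(['intrinsics', 'eye', 'rotation']) [240. 215.] [262. 221.] [339. 282.] [235. 182.]
scene dict_keys(['intrinsics', 'eye', 'rotation']) [234. 227.] [260. 235.] [322. 312.] [229. 193.]
237 198 0.9193862 [0.39379524 0.05741971 0.3082198 ]
261 222 1.0215781 [0.44851219 0.0741449  0.20853024]
```

Run:
```python
from h import *
import cv2
s_=env.sense();P=s_["ee_pos"];Rt=s_["tcp_rot"]
out=[]
for c_ in("side","scene"):
    a,d=viewer.read_camera(c_); i=viewer.camera_info(c_);K=np.array(i["intrinsics"])
    u,v=np.meshgrid(np.arange(640),np.arange(480)); r=np.stack([u,v,0*u+1],-1)@np.linalg.inv(K).T*d[...,None]
    X=(r*[1,-1,-1])@np.array(i["rotation"]).T+i["eye"]
    L=(X-P)@Rt
    m=(d>0)&(np.abs(L[...,0])<.06)&(np.abs(L[...,1])<.1)&(L[...,2]>-.2)&(L[...,2]<.03)
    for lo in np.arange(-.12,.03,.01):
        k=m&(L[...,2]>=lo)&(L[...,2]<lo+.01)
        if k.sum()>2: print(c_,round(lo,3),k.sum(),L[k].min(0).round(3)[:2],L[k].max(0).round(3)[:2])
    x,y=proj(c_,P).astype(int); out.append(cv2.resize(a[y-60:y+40,x-60:x+60],None,fx=4,fy=4,interpolation=2)[:300 if 0 else 400])
cv2.imwrite("pics/c.png",np.hstack(out)[:,:800,::-1])
```

```text
side -0.12 6 [ 0.006 -0.029] [ 0.016 -0.016]
side -0.11 27 [-0.005 -0.021] [ 0.013 -0.007]
side -0.1 61 [-0.003 -0.019] [0.013 0.017]
side -0.09 79 [-0.007 -0.019] [0.013 0.016]
side -0.08 74 [-0.008 -0.019] [0.013 0.016]
side -0.07 66 [-0.007 -0.018] [0.012 0.013]
side -0.06 65 [-0.007 -0.016] [0.012 0.013]
side -0.05 57 [-0.009 -0.016] [0.011 0.011]
side -0.04 29 [-0.007 -0.014] [0.012 0.012]
scene -0.1 18 [ 0.011 -0.019] [0.012 0.013]
scene -0.09 30 [ 0.01  -0.019] [0.012 0.014]
scene -0.08 26 [ 0.01  -0.017] [0.011 0.015]
scene -0.07 42 [-0.007 -0.02 ] [0.011 0.009]
scene -0.06 62 [-0.008 -0.018] [0.011 0.011]
scene -0.05 62 [-0.008 -0.017] [0.011 0.013]
scene -0.04 24 [-0.008 -0.016] [0.011 0.007]
```

View pics/c.png

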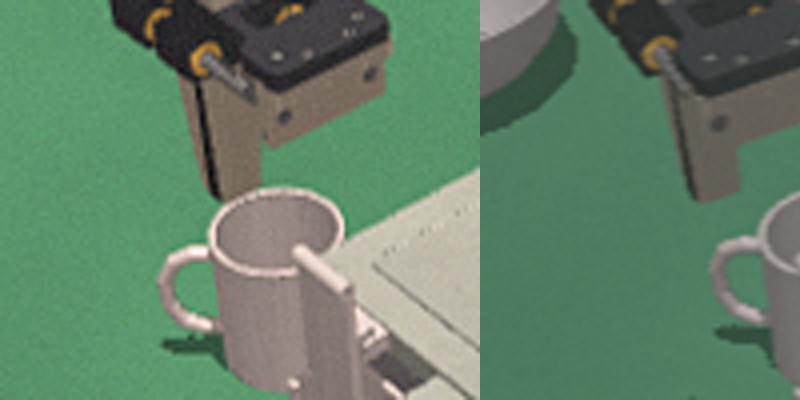

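```bash
python3 - <<'E'
import re
t=open('h.py').read()
t=t.replace("    return W(x+.010+back,y,z)","    return W(x+.010+back,y,z-TIP)").replace("A0=","TIP=.035  # real tip lies this far short of the reported TCP\nA0=",1)
t=t.replace("h=.092","h=.090").replace("    return W(T[0],0,T[1]),R(al)","    T=T+TIP*d2\n    return W(T[0],0,T[1]),R(al)")
open('h.py','w').write(t)
E
python3 - <<'E'
from h import *
p=push(.115,0,back=.022)
env.movel(p+[0,0,.06],rate=.2)
env.movel(p,rate=.12); print(f())
for th in (0,.2,.4,.6,.8,.95):
    env.movel(push(.115,th),rate=.07); print(th,*f())
env.movel(push(.115,.95)+[0,0,.10],rate=.15); print(f())
viewer.read_camera("side"); viewer.read_camera("scene")
for c in("scene","side"): print([(np.round(q["at"],3),round(q["score"],2)) for q in tip_of(c,"latch_left_tab")[:2]])
E
python3 - <<'E'
from h import *
for th in (0,.1,.2,.3,.4,.5,.6):
    for a in range(60,0,-2):
      a_=np.radians(a)/max(1e-9,1-th/np.radians(100))
      if all(solver.inverse_kinematics(*lidpose(th,g,a_)) is not None for g in (0,.012,.025)): print(th,a);break
E
```

```text
(10.1333, array([0.487, 0.082, 0.151]), array([1.1, 0.4, 0.9]))
0 10.6 [0.465 0.079 0.15 ] [-0.5  0.3  0.5]
0.2 11.0083 [0.451 0.078 0.148] [6.3 0.1 2.6]
0.4 11.4167 [0.432 0.076 0.14 ] [3.9 1.6 1.7]
0.6 11.825 [0.414 0.074 0.128] [-0.1  0.1 -0. ]
0.8 12.2333 [0.403 0.073 0.116] [0.7 0.7 0.3]
0.95 12.575 [0.396 0.072 0.105] [-0.5 -0.6  0.1]
(13.3917, array([0.396, 0.072, 0.205]), array([ 0.5, -0.6,  0.2]))
[(array([0.366, 0.067, 0.05 ]), 0.72)]
[(array([0.363, 0.067, 0.046]), 0.73)]
0 20
0.1 22
0.2 24
0.3 26
0.4 30
0.5 32
0.6 36
```

```bash
python3 - <<'E'
t=open('h.py').read()
t=t.replace("    al=a0*max(0,1-th/np.radians(100))\n","    al=np.radians(np.interp(th,[0,.8,1.6],[18,38,0]))\n").replace("F=.020","F=.025")
open('h.py','w').write(t)
E
python3 - <<'E'
from h import *
p=push(-.115,0,back=.022)
env.movel(push(.115,.95)+[0,0,.14],rate=.2)
env.movel(p+[0,0,.09],rate=.2)
env.movel(p,rate=.12); print(f())
for th in (0,.2,.4,.6,.8,.95):
    env.movel(push(-.115,th),rate=.07); print(th,*f())
env.movel(push(-.115,.95)+[0,0,.12],rate=.15); print(f())
viewer.read_camera("side"); viewer.read_camera("scene")
for c in("scene","side"): print([[(np.round(q["at"],3),round(q["score"],2)) for q in tip_of(c,n)[:2]] for n in ("latch_right_tab","latch_left_tab","lid_lip")])
print(W(-.206,-.115,.048))
for th in np.arange(0,1.93,.1):
    ok=[solver.inverse_kinematics(*lidpose(th,g)) is not None for g in (-.005,.0,.01,.025)]
    if not all(ok): print(th,ok)
E
```

```text
(16.2333, array([ 0.512, -0.147,  0.151]), array([0.4, 0. , 0.8]))
0 16.7 [ 0.489 -0.149  0.15 ] [-0.6 -0.1  0.4]
0.2 17.1083 [ 0.475 -0.151  0.148] [5.9 2.4 1.5]
0.4 17.5167 [ 0.456 -0.153  0.14 ] [3.2 0.7 1.2]
0.6 17.925 [ 0.438 -0.155  0.128] [-1.   0.5 -0.1]
0.8 18.3333 [ 0.427 -0.156  0.116] [ 0.4  0.4 -1.2]
0.95 18.675 [ 0.42  -0.157  0.105] [-0.1  0.7  0.8]
(19.625, array([ 0.42 , -0.157,  0.224]), array([-0.1,  0.4,  0.2]))
[[(array([ 0.389, -0.158,  0.049]), 0.63)], [(array([ 0.662, -0.013,  0.143]), 0.71), (array([0.365, 0.07 , 0.047]), 0.65)], [(array([ 0.388, -0.159,  0.046]), 0.56)]]
[[(array([ 0.385, -0.158,  0.049]), 0.56)], [(array([0.362, 0.065, 0.046]), 0.74)], [(array([ 0.455, -0.034,  0.152]), 0.81)]]
[ 0.3867067  -0.16030344  0.048     ]
```

Run:
```python
from h import *
p,M=lidpose(0,.024)
for dz in (.12,.09,.06,.03):
    if solver.inverse_kinematics(p+[0,0,dz],M) is not None: break
print(dz)
env.reach(p+[0,0,dz],M); print(f())
env.movel(p,M,rate=.1); print(f())
for g in np.arange(.018,-.009,-.003):
    env.movel(*lidpose(0,g),rate=.04); q=f(); print(round(g,3),*q)
    if q[2][0]<-2.5: break
# first lift
for th in (.05,.1):
    env.movel(*lidpose(th,g),rate=.06); print(th,*f())
import cv2
cv2.imwrite("pics/d.png",np.vstack([viewer.read_camera(c)[0][140:400] for c in("side","scene")])[:,:,::-1])
```

```text
0.12
(20.5833, array([ 0.452, -0.038,  0.199]), array([ 0.3, -0.6,  0.5]))
(21.9333, array([ 0.452, -0.038,  0.079]), array([-0.7,  0.1,  0.2]))
0.018 22.2333 [ 0.458 -0.037  0.081] [ 0.3  0.1 -0.9]
0.015 22.4833 [ 0.46  -0.037  0.081] [0.  0.3 0.3]
0.012 22.7333 [ 0.463 -0.037  0.082] [-0.5 -0.5  0.2]
0.009 22.9833 [ 0.466 -0.036  0.083] [-0.5  0.4  0.2]
0.006 23.2333 [ 0.469 -0.036  0.084] [ 0.4 -0.3 -0.7]
0.003 23.4833 [ 0.472 -0.036  0.085] [ 0.2  0.2 -0.6]
0.0 23.7333 [ 0.472 -0.035  0.085] [-5.  -1.5  1.8]
0.05 24.0583 [ 0.474 -0.035  0.095] [-6.4 -1.3 -0.5]
0.1 24.3833 [ 0.476 -0.035  0.106] [-7.2 -1.2 -0.1]
```

View pics/d.png

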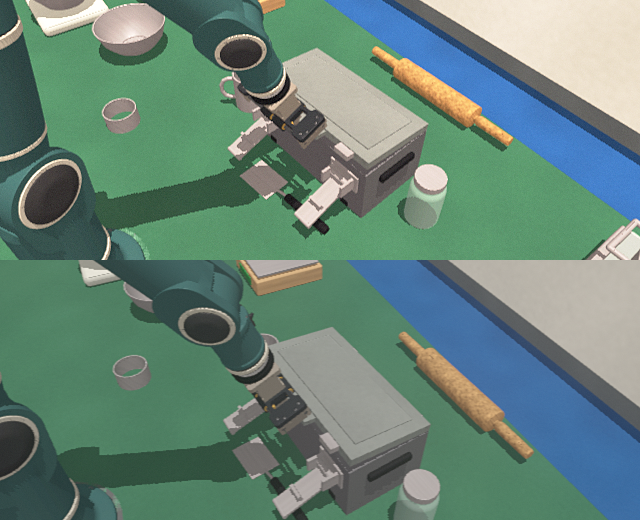

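```bash
cat >> h.py <<'E'
def cloud(cam):
    a,d=viewer.read_camera(cam); i=viewer.camera_info(cam);K=np.array(i["intrinsics"])
    u,v=np.meshgrid(np.arange(640),np.arange(480)); r=np.stack([u,v,0*u+1],-1)@np.linalg.inv(K).T*d[...,None]
    X=(r*[1,-1,-1])@np.array(i["rotation"]).T+i["eye"]
    return ((X-O)@np.column_stack([CX,CY,CZ]))[d>0]   # carrier frame
def lidprofile(cam):
    X=cloud(cam); k=(X[:,1]<-.09)&(X[:,1]>-.16)&(X[:,2]>.12)&(X[:,2]<.4)&(X[:,0]>-.13)&(X[:,0]<.16); X=X[k]
    for lo in np.arange(-.14,.16,.03):
        q=X[(X[:,0]>=lo)&(X[:,0]<lo+.03)]
        if len(q)>5: print(cam,round(lo+.015,3),len(q),np.percentile(q[:,2],[10,50,90]).round(3))
E
python3 - <<'E'
from h import *
lidprofile("side"); lidprofile("scene"); print(f())
X=cloud("side"); k=(abs(X[:,1])<.06)&(X[:,0]<-.08)&(X[:,0]>-.14)&(X[:,2]>.05); X=X[k]
for lo in np.arange(.05,.2,.01):
    q=X[(X[:,2]>=lo)&(X[:,2]<lo+.01)]
    if len(q): print(round(lo,3),len(q),q.min(0).round(3),q.max(0).round(3))
E
```

```text
side -0.125 61 [0.165 0.171 0.177]
side -0.095 699 [0.128 0.171 0.176]
side -0.065 420 [0.173 0.175 0.177]
side -0.035 388 [0.17  0.173 0.175]
side -0.005 364 [0.167 0.17  0.172]
side 0.025 351 [0.164 0.167 0.169]
side 0.055 296 [0.161 0.164 0.166]
side 0.085 183 [0.158 0.159 0.161]
scene -0.125 60 [0.166 0.17  0.178]
scene -0.095 689 [0.133 0.174 0.177]
scene -0.065 531 [0.173 0.175 0.177]
scene -0.035 491 [0.171 0.173 0.175]
scene -0.005 471 [0.168 0.17  0.172]
scene 0.025 450 [0.165 0.167 0.17 ]
scene 0.055 397 [0.161 0.164 0.167]
scene 0.085 239 [0.157 0.16  0.161]
(24.5833, array([ 0.476, -0.035,  0.106]), array([-6.6, -1.6, -0.3]))
0.05 102 [-0.096 -0.056  0.05 ] [-0.092  0.06   0.06 ]
0.06 99 [-0.095 -0.059  0.06 ] [-0.092  0.06   0.07 ]
0.07 73 [-0.096 -0.06   0.07 ] [-0.091  0.059  0.08 ]
0.08 60 [-0.096 -0.059  0.081] [-0.092 -0.003  0.09 ]
0.09 51 [-0.096 -0.06   0.091] [-0.092 -0.01   0.1  ]
0.1 46 [-0.096 -0.06   0.101] [-0.092 -0.014  0.11 ]
0.11 42 [-0.096 -0.059  0.111] [-0.092 -0.019  0.12 ]
0.12 39 [-0.095 -0.06   0.12 ] [-0.092 -0.024  0.13 ]
0.13 61 [-0.096 -0.059  0.13 ] [-0.08  -0.034  0.14 ]
0.14 8 [-0.096 -0.057  0.14 ] [-0.083 -0.044  0.141]
0.15 1 [-0.093 -0.055  0.158] [-0.093 -0.055  0.158]
0.16 30 [-0.118 -0.058  0.161] [-0.091 -0.052  0.17 ]
0.17 75 [-0.114 -0.06   0.17 ] [-0.08   0.014  0.177]
0.19 10 [-0.138 -0.019  0.193] [-0.128 -0.017  0.199]
```

Run:
```python
from h import *
for th in np.arange(.15,.81,.05):
    env.movel(*lidpose(th,0),rate=.06); q=f(); print(round(th,2),*q)
    if np.linalg.norm(q[2])>25: break
lidprofile("side")
```

```text
0.15 24.9667 [ 0.478 -0.035  0.116] [-7.3 -1.5  0.2]
0.2 25.3 [ 0.482 -0.034  0.127] [-7.5 -0.8  1.9]
0.25 25.6333 [ 0.485 -0.034  0.137] [-8.1 -1.3  0.9]
0.3 25.9667 [ 0.489 -0.034  0.147] [-8.  -1.3  2. ]
0.35 26.3 [ 0.494 -0.033  0.158] [-7.  -1.   1.3]
0.4 26.6333 [ 0.5   -0.033  0.168] [-7.3 -0.6  2.1]
0.45 26.9667 [ 0.505 -0.032  0.178] [-6.6  0.   1.7]
0.5 27.3083 [ 0.512 -0.031  0.188] [-6.2 -0.5  1.4]
0.55 27.65 [ 0.519 -0.031  0.197] [-4.3 -0.3  0.3]
0.6 27.9917 [ 0.526 -0.03   0.207] [-2.5 -1.3 -0.6]
0.65 28.3333 [ 0.534 -0.029  0.216] [-0.9  0.2 -0.4]
0.7 28.675 [ 0.541 -0.029  0.224] [-0.4 -0.8 -0.9]
0.75 29.0167 [ 0.549 -0.028  0.232] [-1.  -1.2 -0.3]
0.8 29.3583 [ 0.557 -0.027  0.24 ] [-1.1 -0.8 -0.4]
side -0.125 116 [0.351 0.366 0.376]
side -0.095 443 [0.125 0.138 0.374]
side -0.065 89 [0.137 0.138 0.14 ]
side -0.035 458 [0.14  0.281 0.294]
side -0.005 128 [0.138 0.255 0.27 ]
side 0.025 79 [0.137 0.14  0.236]
side 0.055 241 [0.123 0.136 0.186]
side 0.085 97 [0.137 0.139 0.161]
```

```bash
cat >> h.py <<'E'
def lidang(cam):
    X=cloud(cam); X=X[(abs(X[:,1])<.165)&(abs(X[:,1])>.07)&(X[:,2]>.2)&(X[:,2]<.38)&(X[:,0]>-.12)&(X[:,0]<.2)]
    print(cam,len(X),[np.percentile(X[(X[:,2]>=z)&(X[:,2]<z+.02),0],[10,50,90]).round(3).tolist() for z in (.2,.24,.28,.32) if ((X[:,2]>=z)&(X[:,2]<z+.02)).sum()>5])
E
python3 - <<'E'
from h import *
for th in np.arange(.86,1.56,.06):
    env.movel(*lidpose(th,0),rate=.06); q=f(); print(round(th,2),*q)
    if np.linalg.norm(q[2])>20: break
lidang("side");lidang("scene")
import cv2
cv2.imwrite("pics/e.png",np.vstack([viewer.read_camera(c)[0][100:400] for c in("side","scene")])[:,:,::-1])
E
```

```text
0.86 29.7167 [ 0.564 -0.026  0.247] [-1.2 -0.7 -0.5]
0.92 30.025 [ 0.57  -0.025  0.253] [0.2 0.1 0.5]
0.98 30.3333 [ 0.577 -0.025  0.258] [-0.3 -0.  -0.3]
1.04 30.6417 [ 0.585 -0.024  0.264] [ 0.3  0.4 -1.2]
1.1 30.95 [ 0.592 -0.023  0.269] [-0.7  0.4 -0.1]
1.16 31.2583 [ 0.601 -0.022  0.273] [-0.4  0.8 -1.2]
1.22 31.5667 [ 0.609 -0.021  0.277] [-0.4 -1.   0.2]
1.28 31.875 [ 0.618 -0.021  0.281] [-0.6 -0.1 -0.5]
1.34 32.1833 [ 0.626 -0.02   0.284] [-0.5 -0.3  0.3]
1.4 32.4917 [ 0.635 -0.019  0.286] [ 0.  -0.4 -0.3]
1.46 32.7917 [ 0.644 -0.018  0.288] [ 0.2 -0.5 -1. ]
1.52 33.0917 [ 0.653 -0.017  0.289] [-0.4 -0.2  0. ]
side 4261 [[0.077, 0.079, 0.082], [0.076, 0.078, 0.082], [0.076, 0.078, 0.082], [0.081, 0.086, 0.095]]
scene 4286 [[0.077, 0.079, 0.082], [0.077, 0.078, 0.082], [0.076, 0.079, 0.082], [0.081, 0.086, 0.096]]
```

View pics/e.png

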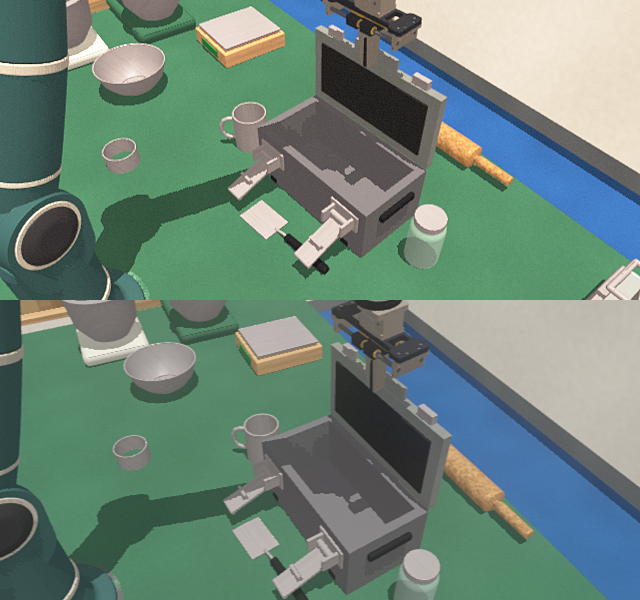

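Run:
```python
from h import *
for th in np.arange(1.55,1.98,.02):
    env.movel(*lidpose(th,0),rate=.04); q=f(); print(round(th,2),*q)
    if q[2][0]<-10: break
env.pause(.3); print(f())
lidang("side");lidang("scene")
```

```text
1.55 33.5583 [ 0.658 -0.016  0.29 ] [-0.2  0.5 -1. ]
1.57 33.8083 [ 0.661 -0.016  0.29 ] [-0.  -0.5  0.2]
1.59 34.0583 [ 0.664 -0.016  0.29 ] [ 0.7 -0.9  0.5]
1.61 34.3083 [ 0.667 -0.015  0.29 ] [-1.   0.   0.2]
1.63 34.5583 [ 0.671 -0.015  0.29 ] [-0.5 -0.8 -0.2]
1.65 34.8083 [ 0.675 -0.014  0.289] [0.4 0.2 0.1]
1.67 35.0583 [ 0.678 -0.014  0.289] [-0.4  0.3  0.1]
1.69 35.3083 [ 0.682 -0.014  0.289] [-0.2 -0.3 -1.1]
1.71 35.5583 [ 0.685 -0.013  0.288] [-0.1  0.2 -0.6]
1.73 35.8083 [ 0.689 -0.013  0.288] [0.  1.3 0.3]
1.75 36.0583 [ 0.692 -0.013  0.287] [0.3 0.  0.3]
1.77 36.3083 [ 0.695 -0.012  0.286] [-4.8  0.3  2.6]
1.79 36.5583 [ 0.699 -0.012  0.287] [-5.8 -0.4  8.3]
1.81 36.8083 [ 0.699 -0.012  0.287] [-16.6  -0.2  14.7]
(37.1083, array([ 0.699, -0.012,  0.287]), array([-16.8,  -0.2,  14. ]))
side 4773 [[0.092, 0.095, 0.099], [0.101, 0.104, 0.108], [0.11, 0.114, 0.12], [0.128, 0.131, 0.14]]
scene 5075 [[0.092, 0.095, 0.099], [0.101, 0.104, 0.108], [0.111, 0.115, 0.12], [0.128, 0.132, 0.14]]
```

Run:
```python
from h import *
import h
env.movel(lidpose(1.79,.02)[0]+[0,0,.003],rate=.06); print(f())
h.F=.011
env.movel(*lidpose(1.75,.015),rate=.06); print(f())
for th in np.arange(1.73,1.98,.015):
    env.movel(*lidpose(th,0),rate=.04); q=f(); print(round(th,3),*q)
    if q[2][0]<-12: break
env.pause(.3); print(f())
lidang("side");lidang("scene")
```

```text
(37.7667, array([ 0.68 , -0.014,  0.293]), array([-0.6,  0.2, -1.3]))
(38.0917, array([ 0.68 , -0.014,  0.304]), array([-0.8, -0.2,  0.1]))
1.73 38.5167 [ 0.691 -0.013  0.301] [ 0.1  0.5 -0.3]
1.745 38.7667 [ 0.694 -0.012  0.301] [-0.1 -0.5 -0.1]
1.76 39.0167 [ 0.696 -0.012  0.3  ] [ 0.6 -0.7 -0.6]
1.775 39.2667 [ 0.699 -0.012  0.3  ] [0.  0.4 0.1]
1.79 39.5167 [ 0.702 -0.012  0.299] [-3.9 -0.3  3.5]
1.805 39.7667 [ 0.702 -0.012  0.299] [-12.   -0.4   8.2]
1.82 40.0167 [ 0.702 -0.012  0.299] [-20.2  -1.4  13.1]
(40.3167, array([ 0.702, -0.012,  0.299]), array([-20.7,   0.2,  13.1]))
side 4777 [[0.092, 0.095, 0.099], [0.101, 0.104, 0.108], [0.111, 0.114, 0.12], [0.128, 0.131, 0.14]]
scene 5045 [[0.092, 0.095, 0.099], [0.101, 0.104, 0.108], [0.111, 0.114, 0.12], [0.128, 0.132, 0.141]]
```

Run:
```python
from h import *
import h
h.F=.011
env.movel(lidpose(1.79,.05)[0]+[0,0,.01],rate=.06)
env.movel(lidpose(1.79,.06)[0]+[0,0,.10],rate=.12); print(f())
lidang("side");lidang("scene")
for n in ("latch_left_tab","latch_right_tab","jar","measure","spatula"): print(n,[(np.round(q["at"],3),round(q["score"],2)) for q in tip_of("side",n)[:1]])
import cv2
cv2.imwrite("pics/g.png",viewer.read_camera("side")[0][:,:,::-1])
```

```text
(42.475, array([ 0.644, -0.018,  0.411]), array([-0.1,  0.3, -0.2]))
side 4761 [[0.092, 0.095, 0.099], [0.101, 0.104, 0.109], [0.111, 0.114, 0.12], [0.127, 0.131, 0.14]]
scene 5061 [[0.092, 0.095, 0.099], [0.101, 0.104, 0.108], [0.111, 0.114, 0.12], [0.127, 0.132, 0.14]]
latch_left_tab [(array([0.364, 0.066, 0.048]), 0.7)]
latch_right_tab [(array([ 0.384, -0.161,  0.051]), 0.58)]
jar [(array([ 0.61 , -0.269, -0.003]), 0.92)]
measure [(array([0.506, 0.235, 0.004]), 0.77)]
spatula [(array([0.506, 0.235, 0.003]), 0.63)]
```

View pics/g.png

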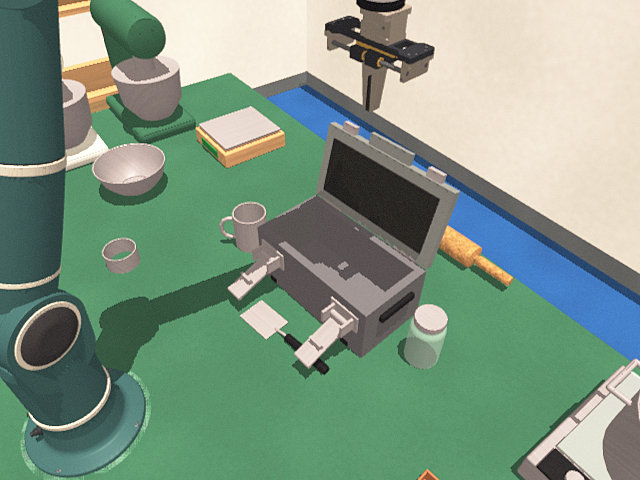

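The lid leans back at about 1.81 rad (top edge near (395,160)) and stayed there after I let go. Both latches hang open at (255,280) and (325,335). The jar, mug and spatula haven't moved, and the gripper is clear at (370,100).

```bash
python3 -c "
from station import workorder; print(workorder.finish_job())"
```

```text
the job is handed in; nothing more can be done
None
```

I handed the job in at about 42 s: both latches are fully open, the lid rests on its stop at about 1.81 rad, the jar, mug and spatula are where they were, and the arm is clear; the hand-in returned no verdict.

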